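Mesh the mixing paddle with the mixer base and hold it home

ROBOT

A 6-joint arm with a two-finger parallel gripper is mounted at the origin on a cart in front of the work surface, level with it; the furniture and walls round the work are solid. World frame = base frame: x ahead of the robot, y to its left, z up, the work surface at z = 0. Lengths are in m, angles in degrees, forces in N, time in s.
With the tool pointing down it reaches from about 0.3 to 0.75 m from the base axis. Payload 8.5 kg.
Tool frame: the origin (TCP) lies between the finger pads; the fingertips stand 19 mm ahead of it and the grasp point (between the pads) is the TCP; z points along the fingers, y is the line along which they close (so a half turn about z gives the same grasp; the last joint's range is limited). The gripper opens to 85 mm and grips with 20 to 120 N. Pads are 22 mm wide; open, the fingers measure 114 mm over their backs; the gripper's body (76 mm by 85 mm) begins 54 mm behind the grasp point. The pads swing forward as they close: fully open they stand 13 mm farther back than shut.
Start: joints at [-12.336, 21.807, 74.336, -0, 83.858, -12.336], TCP at [0.55, 0, 0.25] pointing down, gripper open.
Joint ranges: [-178.18, 178.18], [-50.72, 133.34], [12.68, 142.11], [-81.47, 261.47], [9.98, 163.14], [-165.26, 165.26]. Speed limits (degrees/s): [136.94, 136.94, 180, 180, 180, 180].

INTERFACE

Orientations are given as a 3x3 rotation matrix whose columns are the frame's x, y, z axes.
In Python, from rig import env, optics gives the robot as it stands.
- The arm moves only by the tool arm_command, never from a script. Its argument "commands" is one flat list of numbers, 7 for each row, row after row: the closure, from -1 (fully open) to 1 (shut), so that 0 is half open, then the shift along the tool's x, y, z as a fraction of full scale, then the turn, a rotation vector about the tool's x, y, z as a fraction of full scale. A call has 1 to 12 rows; each row is the pose to reach, as a shift and turn from the pose commanded when the call began, along the tool's axes at that moment; what a row does not reach only later rows make up. Full scale, the value 1, is 500 mm for a shift and 120 degrees for a turn. A row lasts 1/12 s, in which the tool goes at most 41.7 mm and 7.16 degrees, less where a joint would pass 70% of its speed; a pose out of reach is approached as far as the arm can. A call with a number of a shift or a turn outside -1 to 1 is refused whole. A call with a gripper value outside its range is refused whole. The fingers move at their own pace and stop on an object; "newtons" is the grip in N (left out, the last holds). Time passes only in rows, so rows that repeat a pose let the fingers close. It gives the time, the measured TCP pose, the force, the opening and the grip force at its end, in the units of the state.
- env.observe(): the state, without advancing time (a new reading comes with each control period).
- optics.get_image(name): name is "scene" or "side" or "wrist"; returns a dict with "image" (420x560x3 uint8, red, green, blue), "intrinsics" (3x3 intrinsics, pixels), "k1" (the pictures are not rectified: a ray, as slopes to the right and down, at radius r is drawn at 1 + k1 r^2 times it, then the intrinsics apply), "origin" and "orientation" of the camera in the world; the wrist camera has in their place "tool_from_camera" (4x4, takes a point from camera to tool coordinates, whose origin is the TCP and whose axes are the flange's). Camera axes: x right, y down, z forward; pixel columns grow to the right and rows downward; lengths in m; the calibration is good to about 2 mm. A picture is of the moment at which its call begins: read the wrist's pose just before it. There is no depth.
- env.close_job(): hands the job in; it is judged then, once.
The state is a dict: "time_s": time; "q": joint angles; "qvel": joint speeds; "joint_efforts": joint torques, N m; "position": TCP position; "tool_rot": TCP orientation; "ft_force": force on the tool from outside, world axes, zero at the start; "wrist_torque": the same for the moment, N m; "grip_width": finger opening in m; "gripper_force": force on a finger pad.
Only numpy, scipy, OpenCV 4.12 (cv2) and the standard library are available. Lean on these libraries where they do the work, as an engineer would, in place of code of your own. Each camera call takes 0.05 s, during which the arm holds its last target. There are 200 camera calls.

TASK

Fit the mixing paddle to the mixer base. First swing the base's sprung red lever all the way to its stop, which pushes the steel shutter off the drive socket, and let the lever come fully back; then lift the paddle out of its wooden parking ring, turn it until its cross-shaped foot meshes with the cross-shaped socket, slide it fully home against the spring, and finish while still holding it and pressing it down. Leave the tins, the mug and the bowl where they stand.

Things in the scene. Friction and masses are not known exactly. Their poses are not given: they have to be found in the camera images.
- mixer_base: Fixed mixer motor base, white housing 180 (x) x 170 (y) mm, black deck with its top 55 mm above the worktop. Origin at the centre of its underside, z up, -x its front (black dial, for looks). On the deck: drive socket at x 0, y +30 mm; upright pivot of lever and shutter at x 0, y -28 mm. The lever knob is its highest part (103.5 mm).
- lever (a joint): Sprung lever about the upright pivot, rad. 0 = rest, grows clockwise seen from above, stop at 1.0. Spring 0.11 N m at rest, 0.33 N m at the stop (about 5 N at the knob, shutter included); it returns to 0 when let go. A dog on it pushes the shutter along from the start; on the way back the shutter stays behind.
- lever_pivot (a point): Point on the lever's pivot axis, at the height of point lever_knob. Fixed to the base; its axes are those of the base.
- lever_knob (a point): Upright red knob of the lever, 80 mm from the pivot axis: a cylinder 16 mm in diameter from 22 mm below to 14 mm above this point, then a cap 20 mm wide, 4 mm high. At rest it is at x -69, y -40 mm from the pivot in the base's axes; it swings along the base's front toward +y. The deck is 30.5 mm below this point, the lever's steel arm 13 to 22 mm below.
- shutter (a joint): Flat steel shutter, a disc 48 mm in diameter on an arm, about the same pivot, rad. 0 = it covers the drive socket, about 1.0 = fully open, with the disc swung to the base's back. Its top is 62 mm above the worktop. It stays where it is left (stiff).
- drive_mouth (a point): Centre of the drive socket's mouth, at its rim, 57 mm above the worktop; z up. The socket is a cross of two slots 8.4 mm wide and 18 mm deep along this point's own x and y, between four orange blocks that reach 14 mm from the centre; slots are open at their outer ends. The drive stands at a different angle each time and is very stiff to turn (0.6 N m).
- plunger (a joint): Sprung steel pin (6.4 mm diameter) in the middle of the socket, m. 0 = up, its top then 8 mm under the rim; grows as the paddle's foot presses it down, 0.008 when the paddle is home. It pushes back with 4 N at 0 and about 9 N at 0.008, so the paddle rises again if it is not held down.
- paddle: Loose upright mixing paddle, 0.13 kg, 98 mm tall; origin at the centre of the foot's underside. Orange cross foot 0 to 16 mm up: bars 24 x 6 mm along x and y (lowest 3 mm: 20 x 3.6). Collar 38 mm wide, 16 to 21 mm up, seats on the socket's rim. Stem 16 mm. Vane 64 x 4 mm along x, 24 to 46 mm up. Meshes in any of four quarter turns, within about 5 degrees and 1 mm.
- parking_ring: Fixed light-wood ring 72 mm in diameter, 20 mm high, round hole 29 mm in diameter right through; origin at the centre of its underside. The paddle stands in it, foot in the hole, collar on the top (paddle origin 4 mm above the worktop), at any angle.
- food_tin: Loose food tin, 75 mm in diameter, 110 mm tall, origin at the centre of its underside. Leave alone.
- mug_plain: Loose white mug, 87 x 121 x 96 mm, origin under it. Leave alone.
- sardine_tin: Loose flat tin, 63 x 105 x 26 mm, origin at the centre of its underside. Leave alone.
- cereal_bowl: Loose green bowl, 140 mm in diameter, 72 mm tall, origin at the centre of its underside. Leave alone.
- paddle_head (a point): Centre of the paddle's blue square head, to grip: 24 x 24 mm, sides along the paddle's x and y, 36 mm tall, 78 mm above the paddle's origin (60 to 96 mm up). Just under it a round shoulder 42 mm wide, 56 to 60 mm up, on which fingertips can press. When home the origin is 16 mm below the socket's rim.

How it is judged (in metres and radians):
On the way, in this order (a step that is already met when the one before it is completed fails the run):
1. the lever is swung to its stop (value of joint lever above 0.92 rad), for 0.1 s.
2. the lever is back at rest and the shutter has stayed open (value of joint lever below 0.1 rad and value of joint shutter above 0.85 rad), for 0.1 s.
3. the paddle is lifted out of the ring, upright (height (world z) of paddle above 0.03 m and angle between paddle's own z axis and vertical below 0.35 rad and contact force between the fingers and paddle above 1 N), for 0.1 s.
At the end, for the whole second after the job is handed in: For the last second the paddle is upright (0.08 rad) and still in the socket, within 4 mm of its axis, foot at least 13.5 mm below the rim (home 16), pin down over 5.5 mm, base pressed with over 4 N, fingers on the paddle (over 2 N), lever back (under 0.1 rad), shutter open (over 0.85 rad) (all of step 2 and horizontal distance between paddle and drive_mouth below 0.004 m and z of paddle in the frame of drive_mouth below -0.0135 m and angle between paddle's own z axis and vertical below 0.08 rad and value of joint plunger above 0.0055 m and contact force between paddle and mixer_base above 4 N and contact force between the fingers and paddle above 2 N and linear speed of paddle below 0.02 m/s); the arm keeps its last pose, push and grip.
It fails at once if the food tin is pushed away from its place (distance of food_tin from where it was at the start of the episode above 0.03 m).
It fails at once if the white mug is pushed away from its place (distance of mug_plain from where it was at the start of the episode above 0.03 m).
It fails at once if the flat tin is pushed away from its place (distance of sardine_tin from where it was at the start of the episode above 0.03 m).
It fails at once if the bowl is pushed away from its place (distance of cereal_bowl from where it was at the start of the episode above 0.03 m).
It also fails if it takes over 54 s, if anything falls off the work surface, if the arm or the gripper's body presses on something with over 40 N, if the wrist force passes 120 N, or if a joint passes its speed limit or range.

## Working session

There is one attempt and no reset: what is moved stays moved. The work goes in short steps, Python scripts to look and compute and a tool call to move; the robot and the scene stay as the last step left them, time stands still between calls to the robot, and variables do not carry over. Pictures are saved under pics/ and viewed, at most 10 in all, crops included, and the job is handed in when it is done.

Besides the shell and the picture viewer there is one more tool, called after ">>>" as name(argument=value, ...) on one line, values as JSON. arm_command: Moves the arm, as the interface text tells. Shift numbers are shares of 500 mm and turn numbers shares of 120 degrees, none past 1 either way. Its arguments: {"type":"object","properties":{"commands":{"type":"array","items":{"type":"number"}},"newtons":{"type":"number"}},"required":["commands"]}

```bash
ls; mkdir -p pics; python3 - <<'E'
from rig import env,optics
import cv2,numpy as np
s=env.observe();print(s['time_s'],s['position'],s['tool_rot'],s['grip_width'])
for n in ['scene','side','wrist']:
    d=optics.get_image(n);cv2.imwrite(f'pics/{n}0.png',d['image'][:,:,::-1]);print({k:v for k,v in d.items() if k!='image'})
    np.save(f'pics/{n}0.npy',d,allow_pickle=True)
a=[cv2.imread(f'pics/{n}0.png') for n in ['scene','side']]
E
```

```text
pics
0.0 [5.49715014e-01 4.30854309e-05 2.49729725e-01] [[ 3.41645732e-05  9.99998970e-01 -1.43480429e-03]
 [ 9.99999958e-01 -3.37539341e-05  2.86221915e-04]
 [ 2.86173190e-04 -1.43481401e-03 -9.99998930e-01]] 0.08539676004629129
{'intrinsics': array([[526.39824896,   0.        , 274.67359478],
       [  0.        , 526.39824896, 202.88943758],
       [  0.        ,   0.        ,   1.        ]]), 'k1': 0.04966866249150829, 'origin': array([-0.02238204,  1.24234922,  0.6556332 ]), 'orientation': array([[-0.89558555, -0.1714448 ,  0.41052796],
       [-0.44470697,  0.37140526, -0.81504224],
       [-0.01273749, -0.91250469, -0.40886788]])}
{'intrinsics': array([[421.25508891,   0.        , 280.35302149],
       [  0.        , 421.25508891, 210.45987104],
       [  0.        ,   0.        ,   1.        ]]), 'k1': -0.029696443622109762, 'origin': array([0.03470078, 1.13214449, 0.52855697]), 'orientation': array([[-0.88926271, -0.17701605,  0.42175485],
       [-0.45718492,  0.31592937, -0.8313667 ],
       [ 0.0139205 , -0.93212336, -0.36187327]])}
{'intrinsics': array([[303.02015368,   0.        , 280.1972621 ],
       [  0.        , 303.02015368, 212.82597114],
       [  0.        ,   0.        ,   1.        ]]), 'k1': -0.03703561468021624, 'tool_from_camera': array([[-2.22758961e-04, -9.61401893e-01, -2.75147871e-01,
         6.93520869e-02],
       [ 9.99999902e-01, -3.19178076e-04,  3.05651892e-04,
        -6.59124766e-04],
       [-3.81675475e-04, -2.75147776e-01,  9.61401870e-01,
        -1.24860822e-01],
       [ 0.00000000e+00,  0.00000000e+00,  0.00000000e+00,
         1.00000000e+00]])}
```

View pics/scene0.png

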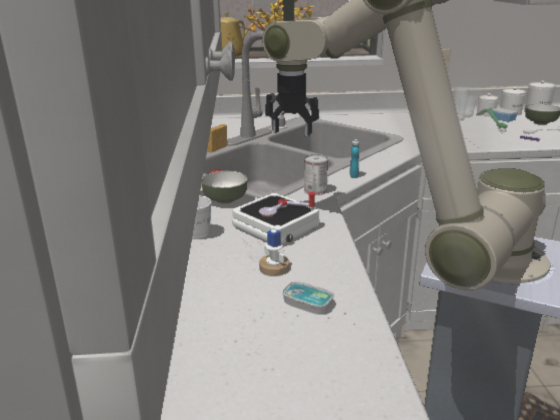

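View pics/wrist0.png

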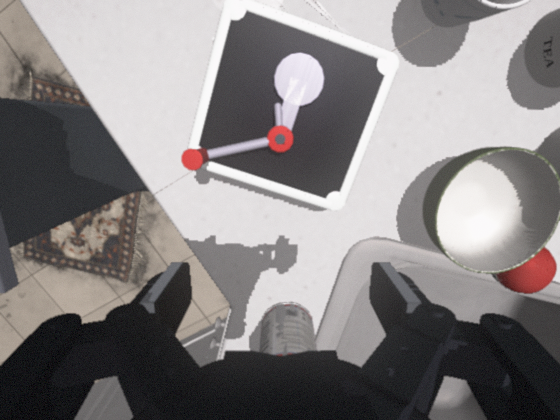

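The wrist view shows the lever knob at (192,159), the pivot at (280,138) and the shutter disc at (299,78). In the scene view the paddle's blue head is at (274,238), in its ring.

```bash
cat > h.py <<'E'
import numpy as np,cv2
from rig import env,optics
def cam(n):
    s=env.observe();d=optics.get_image(n)
    if n=='wrist':
        T=np.eye(4);T[:3,:3]=s['tool_rot'];T[:3,3]=s['position'];T=T@d['tool_from_camera'];d['origin']=T[:3,3];d['orientation']=T[:3,:3]
    return d
def ray(d,u,v):
    K=d['intrinsics'];p=np.array([(u-K[0,2])/K[0,0],(v-K[1,2])/K[1,1]]);x=p.copy()
    for _ in range(20): x=p/(1+d['k1']*(x@x))
    return d['orientation']@np.array([x[0],x[1],1])
def onz(d,u,v,z):
    r=ray(d,u,v);return (d['origin']+r*(z-d['origin'][2])/r[2])
def proj(d,P):
    c=d['orientation'].T@(np.asarray(P)-d['origin']);x=c[:2]/c[2];x=x*(1+d['k1']*(x@x));K=d['intrinsics'];return K[:2,:2]@x+K[:2,2]
def tri(d1,p1,d2,p2):
    r1,r2=ray(d1,*p1),ray(d2,*p2);A=np.c_[r1,-r2];t=np.linalg.lstsq(A,d2['origin']-d1['origin'],rcond=None)[0]
    a=d1['origin']+t[0]*r1;b=d2['origin']+t[1]*r2;return (a+b)/2,np.linalg.norm(a-b)
def blobs(im,lo,hi,amin=15):
    m=cv2.inRange(cv2.cvtColor(im,cv2.COLOR_RGB2HSV),np.array(lo),np.array(hi));n,_,st,c=cv2.connectedComponentsWithStats(m)
    return [(c[i].round(1),st[i].tolist()) for i in range(1,n) if st[i,4]>=amin],m
RED=((0,150,60),(8,255,255));BLUE=((105,120,30),(125,255,255))
E
python3 - <<'E'
from h import *
D={}
for n in ['scene','side','wrist']:
    d=cam(n);D[n]=d;print(n,'red',blobs(d['image'],*RED)[0]);print(n,'blue',blobs(d['image'],*BLUE,)[0])
im=D['wrist']['image'];h=cv2.cvtColor(im,cv2.COLOR_RGB2HSV);print('disc hsv',h[78,299],h[78,330],h[60,250])
np.save('pics/D.npy',D,allow_pickle=True)
k=onz(D['wrist'],192,159,.1035);s=onz(D['wrist'],299,78,.062);print('knob',k,'disc',s,np.linalg.norm((k-s)[:2]),np.hypot(69,98))
yaw=np.arctan2(*(k-s)[1::-1])-np.arctan2(-98,-69);print(np.degrees(yaw))
E
```

```text
scene red []
scene blue [(array([271.8, 237.1]), [268, 231, 12, 15, 77])]
side red [(array([314.6, 206.8]), [313, 201, 5, 13, 54]), (array([287.8, 209.7]), [284, 208, 8, 5, 23]), (array([ 85.2, 365.8]), [83, 360, 5, 14, 46])]
side blue [(array([320.3,  12.9]), [314, 9, 14, 8, 98]), (array([279.6, 238.7]), [274, 232, 12, 15, 143])]
wrist red [(array([279.8, 138.7]), [267, 127, 26, 25, 382]), (array([192. , 158.9]), [182, 150, 20, 19, 307]), (array([532.6, 273. ]), [504, 249, 51, 44, 1283])]
wrist blue []
disc hsv [134  12 239] [145  16  96] [135  13  79]
knob [0.47069273 0.04155839 0.1035    ] disc [0.56725583 0.11434112 0.062     ] 0.12092046995125506 119.85407794480753
-17.844810981677437
```

View pics/side0.png

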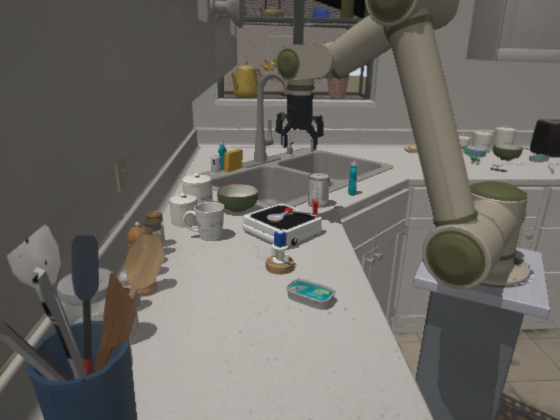

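```bash
python3 - <<'E'
from h import *
D=np.load('pics/D.npy',allow_pickle=True).item()
print('head',onz(D['scene'],271.8,237.1,.082),onz(D['side'],279.6,238.7,.082))
print('tin top',onz(D['wrist'],287,325,.11), onz(D['side'],318,178,.11))
print('bowl',onz(D['wrist'],498,210,.072)); print('mug',onz(D['side'],209,205,.096),'sard',onz(D['side'],311,290,.026))
E
```

```text
head [0.47304933 0.27608127 0.082     ] [0.46766516 0.28051052 0.082     ]
tin top [ 0.55613508 -0.12578318  0.11      ] [ 0.55054526 -0.16740557  0.11      ]
bowl [ 0.77957305 -0.01423671  0.072     ]
mug [0.74076954 0.2010966  0.096     ] sard [0.33742454 0.37893567 0.026     ]
```

>>> arm_command(commands=[0.1,0.084,-0.158,0.24,0,0,0.65,0.1,0.084,-0.158,0.24,0,0,0.65,0.1,0.084,-0.158,0.24,0,0,0.65,0.1,0.084,-0.158,0.24,0,0,0.65,0.1,0.084,-0.158,0.24,0,0,0.65,0.1,0.084,-0.158,0.24,0,0,0.65,0.1,0.084,-0.158,0.24,0,0,0.65,0.1,0.084,-0.158,0.24,0,0,0.65,0.1,0.084,-0.158,0.24,0,0,0.65,0.1,0.084,-0.158,0.24,0,0,0.65,0.1,0.084,-0.158,0.24,0,0,0.65,0.1,0.084,-0.158,0.24,0,0,0.65], newtons=40)

```text
time_s: 1.3
position: [0.471, 0.042, 0.1303]
tool_rot: [[0.979, 0.204, 0.0], [0.204, -0.979, -0.0], [0.0, 0.0, -1.0]]
ft_force: [0.1, -0.7, 0.9]
grip_width: 0.0382
gripper_force: 0.0
```

```bash
python3 - <<'E'
from h import *
s=env.observe();d=cam('wrist');print(s['time_s'],s['position'],s['tool_rot'][:2,:2],s['grip_width'],s['q'].round(1) if hasattr(s['q'],'round') else s['q'])
print(blobs(d['image'],*RED)[0])
for c,st in blobs(d['image'],*RED)[0]: print(onz(d,*c,.1035))
cv2.imwrite('pics/w1.png',d['image'][:,:,::-1])
E
```

```text
1.3 [0.47101293 0.04199656 0.13034676] [[ 0.97895336  0.2040841 ]
 [ 0.2040841  -0.97895336]] 0.03816321004203964 [-9.3 21.9 96.9 -0.  61.1 68.9]
[(array([280.7, 107.8]), [259, 85, 44, 45, 1197]), (array([281.2, 254.2]), [265, 244, 33, 22, 493])]
[0.54720141 0.05727144 0.1035    ]
[0.47354246 0.04162163 0.1035    ]
```

View pics/w1.png

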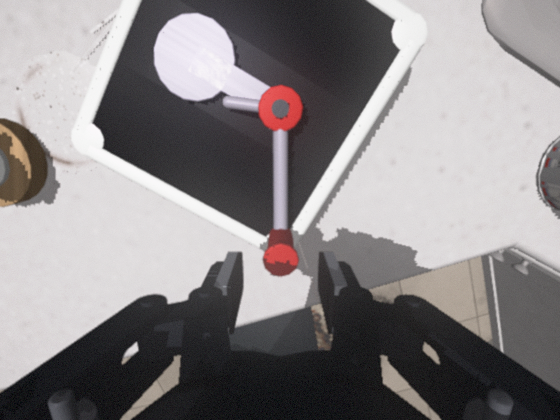

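The knob (281,254) is centred between the fingers, so I'm going down.

>>> arm_command(commands=[0.1,0,0,0.08,0,0,0,0.1,0,0,0.08,0,0,0,0.5,0,0,0.08,0,0,0,0.5,0,0,0.08,0,0,0,0.5,0,0,0.08,0,0,0,0.5,0,0,0.08,0,0,0])

```text
time_s: 1.85
position: [0.4715, 0.0419, 0.0915]
tool_rot: [[0.978, 0.209, 0.002], [0.209, -0.978, -0.0], [0.002, 0.001, -1.0]]
ft_force: [0.4, 0.1, 0.6]
grip_width: 0.0214
gripper_force: 0.0
```

>>> arm_command(commands=[0.5,0.001,-0.017,0,0,0,0.05,0.5,0.003,-0.033,0,0,0,0.1,0.5,0.008,-0.049,0,0,0,0.15,0.5,0.014,-0.065,0,0,0,0.2,0.5,0.021,-0.08,0,0,0,0.25,0.5,0.031,-0.094,0,0,0,0.3,0.5,0.041,-0.107,0,0,0,0.35,0.5,0.053,-0.119,0,0,0,0.4,0.5,0.066,-0.129,0,0,0,0.45,0.5,0.08,-0.139,0,0,0,0.5,0.5,0.08,-0.139,0,0,0,0.5,0.5,0.08,-0.139,0,0,0,0.5])

```text
time_s: 2.85
position: [0.4948, 0.1165, 0.0911]
tool_rot: [[0.67, -0.742, -0.002], [-0.742, -0.67, -0.004], [0.002, 0.005, -1.0]]
ft_force: [-5.7, -14.1, 5.2]
grip_width: 0.0215
gripper_force: 7.1
```

```bash
python3 - <<'E'
from h import *
s=env.observe();d=cam('wrist');print(s['ft_force'])
print(blobs(d['image'],*RED)[0])
k=[onz(d,*c,.1035) for c,st in blobs(d['image'],*RED)[0]];print(k)
cv2.imwrite('pics/w2.png',d['image'][:,:,::-1])
E
```

```text
[ -5.65317126 -14.10458844   5.19171657]
[(array([277.7, 103.1]), [250, 74, 57, 58, 2056]), (array([281.1, 288. ]), [262, 255, 43, 55, 819]), (array([283.3, 261.4]), [279, 256, 10, 13, 48]), (array([292. , 266.3]), [288, 261, 9, 11, 29])]
[array([0.54700774, 0.05895131, 0.1035    ]), array([0.49738556, 0.11208017, 0.1035    ]), array([0.50483819, 0.1025046 , 0.1035    ]), array([0.50073799, 0.10175012, 0.1035    ])]
```

Lever is against its stop (about 15 N). Now guiding it back.

>>> arm_command(commands=[0.5,0.001,0.017,0,0,0,-0.05,0.5,0.003,0.033,0,0,0,-0.1,0.5,0.008,0.049,0,0,0,-0.15,0.5,0.014,0.065,0,0,0,-0.2,0.5,0.021,0.08,0,0,0,-0.25,0.5,0.031,0.094,0,0,0,-0.3,0.5,0.041,0.107,0,0,0,-0.35,0.5,0.053,0.119,0,0,0,-0.4,0.5,0.066,0.129,0,0,0,-0.45,0.5,0.08,0.139,0,0,0,-0.5,0.1,0.082,0.14,0,0,0,-0.5,0.1,0.082,0.14,0,0,0,-0.5])

```text
time_s: 3.9
position: [0.4714, 0.0407, 0.0909]
tool_rot: [[0.979, 0.204, 0.001], [0.204, -0.979, -0.0], [0.001, 0.0, -1.0]]
ft_force: [0.6, -0.6, 0.5]
grip_width: 0.0386
gripper_force: 0.0
```

>>> arm_command(commands=[0,0,0,-0.08,0,0,0,-0.2,0,0,-0.16,0,0,0,-0.2,0.04,-0.08,-0.24,0,0,0,-0.2,0.04,-0.16,-0.24,0,0,0,-0.2,0.06,-0.24,-0.24,0,0,0,-0.2,0.06,-0.24,-0.24,0,0,0])

```text
time_s: 4.4
position: [0.4748, 0.1693, 0.2118]
tool_rot: [[0.978, 0.208, 0.003], [0.208, -0.978, 0.002], [0.003, -0.001, -1.0]]
ft_force: [-0.3, 0.1, -0.6]
grip_width: 0.0513
gripper_force: 0.0
```

```bash
python3 - <<'E'
from h import *
s=env.observe();d=cam('wrist');print(s['position'],s['tool_rot'])
for c,st in blobs(d['image'],*RED)[0]: print(c,st,onz(d,*c,.1035))
cv2.imwrite('pics/w3.png',d['image'][:,:,::-1]);d['s']=s;np.save('pics/w3.npy',d,allow_pickle=True)
for c,st in blobs(d['image'],*BLUE)[0]: print(c,st,onz(d,*c,.1))
E
```

```text
[0.47475859 0.16927257 0.21181342] [[ 0.97806851  0.20826755  0.00257348]
 [ 0.20826366 -0.97807124  0.00170004]
 [ 0.00287111 -0.0011268  -0.99999524]]
[423.2 151.2] [409, 138, 30, 28, 506] [0.5480722  0.07303281 0.1035    ]
[428.1 251.2] [417, 242, 22, 20, 318] [0.47062511 0.04149606 0.1035    ]
[147.3 195.7] [129, 179, 34, 36, 506] [0.46821748 0.27719134 0.1       ]
```

View pics/w3.png

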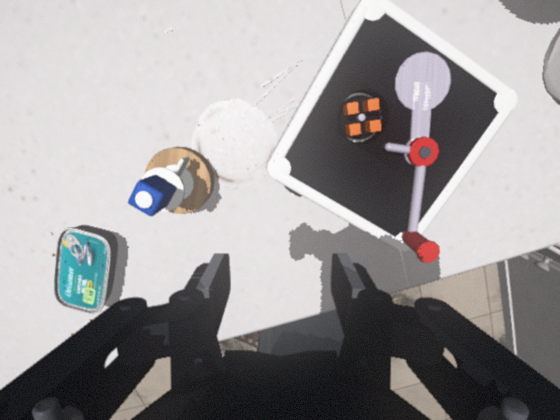

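Lever is back at rest and the shutter is open. The socket's four orange blocks sit round (363,117). The blue head is at about (147,196), with its white dot at (144,200).

```bash
cat >> h.py <<'E'
ORANGE=((5,170,120),(18,255,255))
def socket(d):
    b=[c for c,st in blobs(d['image'],*ORANGE,30)[0] if st[4]<2500]
    P=np.array([onz(d,*c,.057)[:2] for c in b]);return P
def topsq(d,z=.1):
    b,m=blobs(d['image'],*BLUE);m=cv2.morphologyEx(m,cv2.MORPH_CLOSE,np.ones((9,9)));cs=max(cv2.findContours(m,0,2)[0],key=cv2.contourArea)
    return cs,m
E
python3 - <<'E'
from h import *
d=np.load('pics/w3.npy',allow_pickle=True).item()
P=socket(d);print(P)
s=d['s'];R=s['tool_rot']
c=onz(d,144,200,.1);print('dot',c)
h=cv2.cvtColor(d['image'],cv2.COLOR_RGB2HSV);print(h[192,140],h[208,148],h[185,165],h[205,165])
E
```

```text
[[0.5612375  0.10098356]]
dot [0.46408682 0.27951777 0.1       ]
[105   2 245] [112 134 194] [114  93  88] [113  84  82]
```

>>> arm_command(commands=[-0.3,0.03,-0.216,0.024,0,0,0,-0.3,0.03,-0.216,0.024,0,0,0,-0.3,0.03,-0.216,0.024,0,0,0,-0.3,0.03,-0.216,0.024,0,0,0,-0.3,0.03,-0.216,0.024,0,0,0])

```text
time_s: 4.87
position: [0.4672, 0.274, 0.1979]
tool_rot: [[0.978, 0.208, -0.001], [0.208, -0.978, -0.001], [-0.001, 0.0, -1.0]]
ft_force: [0.2, -1.0, -0.3]
grip_width: 0.0552
gripper_force: 0.0
```

```bash
python3 - <<'E'
from h import *
s=env.observe();d=cam('wrist');d['s']=s;np.save('pics/w4.npy',d,allow_pickle=True);print(s['position'])
im=d['image'];h=cv2.cvtColor(im,cv2.COLOR_RGB2HSV)
for lo,hi in [((105,120,30),(125,255,255)),((105,100,150),(125,255,255))]:
    for c,st in blobs(im,lo,hi)[0]: print(c,st,onz(d,*c,.1))
w=cv2.resize(im[100:310,140:420],None,fx=2.8,fy=2.8,interpolation=cv2.INTER_CUBIC);cv2.imwrite('pics/w4.png',w[:,:,::-1])
E
```

```text
[0.46719577 0.27395565 0.19792058]
[272.5 217.1] [255, 202, 37, 33, 419] [0.46789473 0.27977599 0.1       ]
[271.9 217.4] [255, 202, 36, 33, 414] [0.46756306 0.28017829 0.1       ]
```

View pics/w4.png

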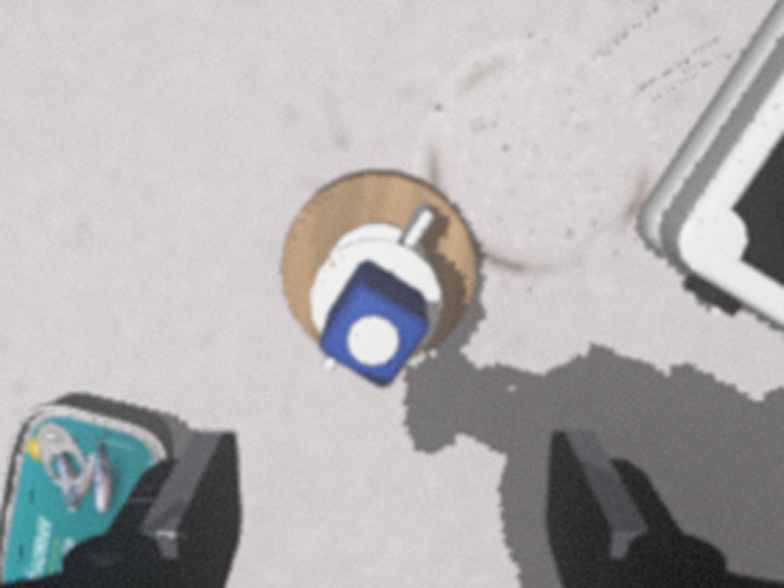

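The top face's corners in the crop are about (320,347), (384,386), (428,325) and (364,287), with the dot at (373,341). The head is turned about 32° from the tool.

```bash
python3 - <<'E'
from h import *
d=np.load('pics/w4.npy',allow_pickle=True).item()
f=lambda u,v:onz(d,140+u/2.8,100+v/2.8,.1)
q=[(320,347),(384,386),(428,325),(364,287)];P=[f(*p) for p in q]
print(f(373,341),np.mean(P,0))
for a in range(4):
    e=P[(a+1)%4]-P[a];print(np.linalg.norm(e[:2]),np.degrees(np.arctan2(e[1],e[0]))%90)
ci=f(373,341);print('ring',onz(d,140+382/2.8,100+267/2.8,.02))
print(np.degrees(np.arctan2(d['s']['tool_rot'][1,0],d['s']['tool_rot'][0,0])))
E
```

```text
[0.46431127 0.27847738 0.1       ] [0.46558446 0.27846518 0.1       ]
0.021041708905208168 68.96630543983068
0.021535653939107037 67.81500797193686
0.020469867581013292 70.40901499814215
0.021040234446808567 66.2120359496565
ring [0.46737829 0.2775462  0.02      ]
12.026047179528943
```

>>> arm_command(commands=[-0.3,0.124,0.362,0.076,0,0,0,-0.3,0.124,0.362,0.076,0,0,0,-0.3,0.124,0.362,0.076,0,0,0,-0.3,0.124,0.362,0.076,0,0,0,-0.3,0.124,0.362,0.076,0,0,0,-0.3,0.124,0.362,0.076,0,0,0,-0.3,0.124,0.362,0.076,0,0,0,-0.3,0.124,0.362,0.076,0,0,0])

```text
time_s: 5.58
position: [0.5656, 0.1085, 0.1606]
tool_rot: [[0.979, 0.206, -0.0], [0.206, -0.979, 0.0], [-0.0, -0.0, -1.0]]
ft_force: [-0.4, 0.8, -0.4]
grip_width: 0.0556
gripper_force: 0.0
```

```bash
python3 - <<'E'
from h import *
s=env.observe();d=cam('wrist');d['s']=s;np.save('pics/w5.npy',d,allow_pickle=True);print(s['position'])
im=d['image']
for c,st in blobs(im,*ORANGE)[0]: print(c,st,onz(d,*c,.057))
w=cv2.resize(im[100:310,140:420],None,fx=2.8,fy=2.8,interpolation=cv2.INTER_CUBIC);cv2.imwrite('pics/w5.png',w[:,:,::-1])
E
```

```text
[0.56564276 0.10849463 0.16061519]
[284.2 202.7] [278, 196, 13, 13, 97] [0.57803547 0.10761009 0.057     ]
[261.8 207.4] [256, 200, 12, 13, 74] [0.57074342 0.12392515 0.057     ]
[287.6 224.1] [281, 217, 14, 15, 154] [0.5614991  0.10131454 0.057     ]
[265.1 227.7] [259, 221, 14, 14, 151] [0.55487107 0.11819135 0.057     ]
```

View pics/w5.png

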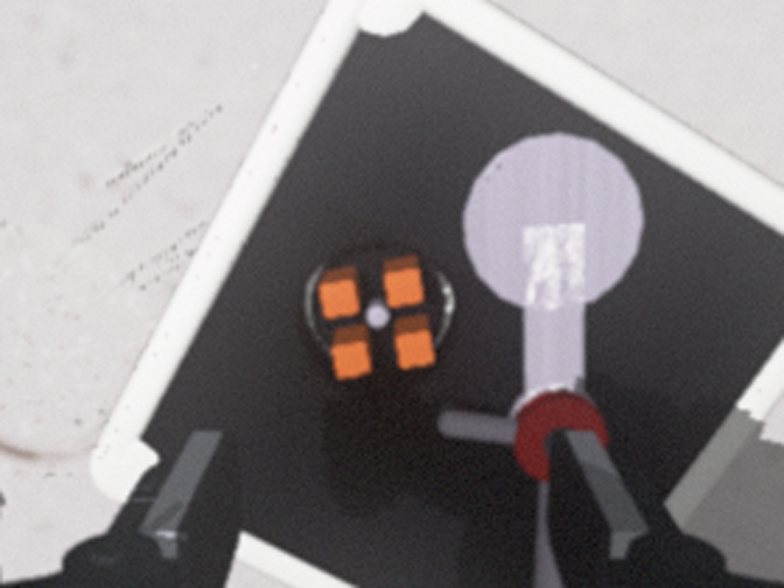

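The four block tops sit at about (341,299), (403,286), (415,348) and (353,361) in the crop, with the pin at (377,316). The shutter is clear.

```bash
python3 - <<'E'
from h import *
d=np.load('pics/w5.npy',allow_pickle=True).item()
b=blobs(d['image'],(5,170,190),(18,255,255))[0];print(b)
for Q in [[(140+u/2.8,100+v/2.8) for u,v in [(341,299),(403,286),(415,348),(353,361)]],[b[i][0] for i in (1,0,2,3)]]:
    P=np.array([onz(d,*q,.057)[:2] for q in Q]);print(P.mean(0))
    for a in range(4): e=P[(a+1)%4]-P[a];print(np.linalg.norm(e),np.degrees(np.arctan2(e[1],e[0]))%90)
E
```

```text
[(array([284. , 202.7]), [278, 196, 13, 13, 94]), (array([261.7, 207.4]), [256, 200, 12, 13, 72]), (array([287.6, 224.1]), [282, 218, 12, 13, 123]), (array([265. , 227.7]), [259, 222, 13, 12, 122])]
[0.56628027 0.11249506]
0.017655207004112432 24.067209332279717
0.018406328118521813 22.704959954936697
0.01803287092836532 24.335335984535803
0.018503473479172226 21.54260242751817
[0.56627115 0.11283686]
0.017794960030107738 24.134938298578575
0.017719093149758707 21.338560463035947
0.018210142908952773 21.399857893517748
0.016876061479833903 19.85690530371846
```

>>> arm_command(commands=[-0.3,-0.125,-0.373,-0.079,0,0,-0.471,-0.3,-0.125,-0.373,-0.079,0,0,-0.471,-0.3,-0.125,-0.373,-0.079,0,0,-0.471,-0.3,-0.125,-0.373,-0.079,0,0,-0.471,-0.3,-0.125,-0.373,-0.079,0,0,-0.471,-0.3,-0.125,-0.373,-0.079,0,0,-0.471,-0.3,-0.125,-0.373,-0.079,0,0,-0.471,-0.3,-0.125,-0.373,-0.079,0,0,-0.471,-0.3,-0.125,-0.373,-0.079,0,0,-0.471,-0.3,-0.125,-0.373,-0.079,0,0,-0.471,-0.3,-0.125,-0.373,-0.079,0,0,-0.471])

```text
time_s: 6.55
position: [0.4657, 0.2789, 0.2001]
tool_rot: [[0.369, 0.93, 0.0], [0.93, -0.369, 0.0], [0.0, 0.0, -1.0]]
ft_force: [-0.1, -0.1, -0.8]
grip_width: 0.0556
gripper_force: 0.0
```

```bash
python3 - <<'E'
from h import *
s=env.observe();d=cam('wrist');d['s']=s;np.save('pics/w6.npy',d,allow_pickle=True);print(s['position'],s['tool_rot'][:2,:2],s['q'])
for c,st in blobs(d['image'],*BLUE)[0]: print(c,st,onz(d,*c,.1))
w=cv2.resize(d['image'][150:290,190:370],None,fx=4,fy=4,interpolation=cv2.INTER_CUBIC);cv2.imwrite('pics/w6.png',w[:,:,::-1])
E
```

```text
[0.4657026  0.27888337 0.20005891] [[ 0.36878697  0.9295139 ]
 [ 0.92951393 -0.368787  ]] [ 1.84141313e+01  2.34848143e+01  8.03961395e+01 -8.75705634e-04
  7.61023190e+01  4.00551690e+01]
[280.4 216.7] [267, 204, 28, 28, 428] [0.46614839 0.28053554 0.1       ]
```

View pics/w6.png

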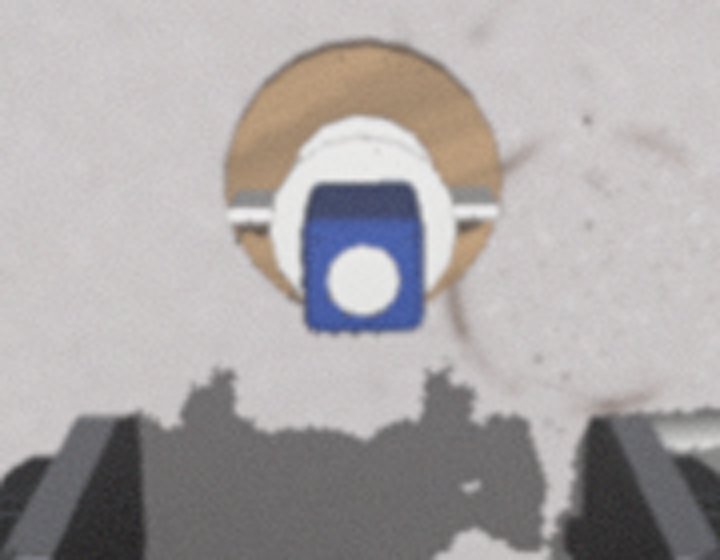

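The head is square to the tool: the face spans 303–425 in the crop and the dot is at (364,281).

```bash
python3 - <<'E'
from h import *
a=np.load('pics/w4.npy',allow_pickle=True).item();b=np.load('pics/w6.npy',allow_pickle=True).item()
pa=onz(a,140+373/2.8,100+341/2.8,.102)[:2];pb=onz(b,190+364/4,150+281/4,.102)[:2];print(pa,pb)
Ra=a['s']['tool_rot'][:2,:2];Rb=b['s']['tool_rot'][:2,:2]
# est = true + R t ; t constant tool-frame bias
t=np.linalg.lstsq(Ra-Rb,pa-pb,rcond=None)[0];p=pa-Ra@t;print('bias',t,'true',p, 'in tool',Rb.T@(p-b['s']['position'][:2]))
c=np.load('pics/w5.npy',allow_pickle=True).item();print('socket',np.array([.5663,.1126])-c['s']['tool_rot'][:2,:2]@t)
E
```

```text
[0.46494601 0.27856344] [0.46574389 0.27826859]
bias [-0.000784    0.00044404] true [0.46562028 0.27916109] in tool [ 0.00022779 -0.00017893]
socket [0.56697575 0.11319598]
```

>>> arm_command(commands=[-0.3,0,0,0.08,0,0,0,-0.3,0,0,0.16,0,0,0,-0.3,0,0,0.2,0,0,0,-0.3,0,0,0.23,0,0,0,-0.3,0,0,0.23,0,0,0,1,0,0,0.23,0,0,0,1,0,0,0.23,0,0,0,1,0,0,0.23,0,0,0,1,0,0,0.23,0,0,0,1,0,0,0.23,0,0,0,1,0,0,0.23,0,0,0], newtons=90)

```text
time_s: 7.52
position: [0.4667, 0.2788, 0.0863]
tool_rot: [[0.366, 0.93, 0.003], [0.93, -0.366, 0.001], [0.002, 0.002, -1.0]]
ft_force: [-0.2, -0.2, 8.4]
grip_width: 0.023
gripper_force: 88.5
```

>>> arm_command(commands=[1,0,0,-0.06,0,0,0,1,0,0,-0.12,0,0,0,1,0,0,-0.15,0,0,0,1,-0.04,0.055,-0.15,0,0,0.06,1,-0.08,0.11,-0.15,0,0,0.11,1,-0.12,0.165,-0.15,0,0,0.17,1,-0.16,0.22,-0.15,0,0,0.22,1,-0.2,0.27,-0.15,0,0,0.28,1,-0.22,0.3,-0.15,0,0,0.33,1,-0.234,0.31,-0.15,0,0,0.378,1,-0.234,0.31,-0.15,0,0,0.378,1,-0.234,0.31,-0.15,0,0,0.378])

```text
time_s: 8.52
position: [0.5672, 0.113, 0.1599]
tool_rot: [[0.919, 0.395, -0.0], [0.395, -0.919, 0.0], [-0.0, -0.0, -1.0]]
ft_force: [0.3, 0.6, -1.8]
grip_width: 0.0227
gripper_force: 88.6
```

```bash
python3 - <<'E'
from h import *
s=env.observe();d=cam('wrist');R=s['tool_rot'];print(s['position'],R,np.degrees(np.arctan2(R[1,0],R[0,0])),s['ft_force'])
print('to socket in tool',R.T@(np.array([.5668,.1130,s['position'][2]])-s['position']))
cv2.imwrite('pics/w7.png',d['image'][:,:,::-1])
E
```

```text
[0.56722927 0.11295212 0.15992218] [[ 9.18594201e-01  3.95202000e-01 -2.68956450e-04]
 [ 3.95202062e-01 -9.18594183e-01  2.38925763e-04]
 [-1.52637891e-04 -3.25767964e-04 -9.99999935e-01]] 23.278577026605372 [ 0.3003667   0.63947576 -1.77799505]
to socket in tool [-3.75406006e-04 -2.13626870e-04  1.26893980e-07]
```

View pics/w7.png

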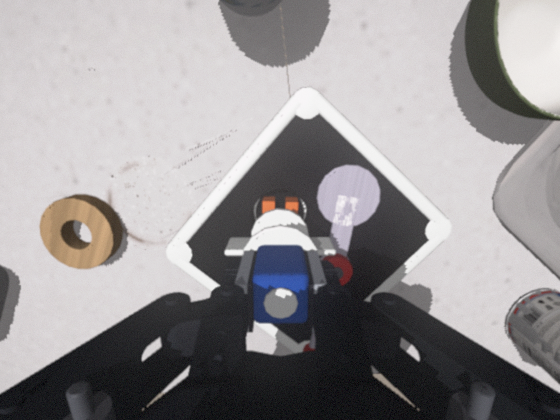

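The paddle is over the socket, with the orange blocks square to the tool at (280,205). Going down slowly.

>>> arm_command(commands=[1,0,0,0.02,0,0,0,1,0,0,0.036,0,0,0,1,0,0,0.04,0,0,0,1,0,0,0.044,0,0,0,1,0,0,0.048,0,0,0,1,0,0,0.052,0,0,0,1,0,0,0.056,0,0,0,1,0,0,0.056,0,0,0])

```text
time_s: 9.23
position: [0.5673, 0.113, 0.1315]
tool_rot: [[0.919, 0.393, -0.0], [0.393, -0.919, 0.0], [-0.0, -0.0, -1.0]]
ft_force: [0.1, 0.0, -2.1]
grip_width: 0.0228
gripper_force: 88.6
```

It meshed with no force. Pressing it home.

>>> arm_command(commands=[1,0,0,0.004,0,0,0,1,0,0,0.008,0,0,0,1,0,0,0.012,0,0,0,1,0,0,0.016,0,0,0,1,0,0,0.018,0,0,0,1,0,0,0.02,0,0,0,1,0,0,0.02,0,0,0,1,0,0,0.02,0,0,0])

```text
time_s: 9.9
position: [0.5677, 0.1131, 0.1233]
tool_rot: [[0.919, 0.393, 0.002], [0.393, -0.919, -0.0], [0.002, 0.001, -1.0]]
ft_force: [-3.9, 0.4, 12.8]
grip_width: 0.0231
gripper_force: 90.7
```

>>> arm_command(commands=[1,0,0,0.002,0,0,0,1,0,0,0.004,0,0,0,1,0,0,0.004,0,0,0,1,0,0,0.004,0,0,0,1,0,0,0.004,0,0,0])

```text
time_s: 10.32
position: [0.5678, 0.1131, 0.1231]
tool_rot: [[0.919, 0.394, 0.003], [0.394, -0.919, -0.0], [0.003, 0.002, -1.0]]
ft_force: [-9.4, -0.1, 27.2]
grip_width: 0.0231
gripper_force: 92.9
```

```bash
python3 - <<'E'
from h import *
d=cam('wrist');s=cam('side')
w=np.hstack([cv2.resize(d['image'][150:350,180:380],(400,400)),cv2.resize(s['image'][170:270,240:340],(400,400),interpolation=cv2.INTER_CUBIC)]);cv2.imwrite('pics/w8.png',w[:,:,::-1])
E
```

```text
(no output)
```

View pics/w8.png

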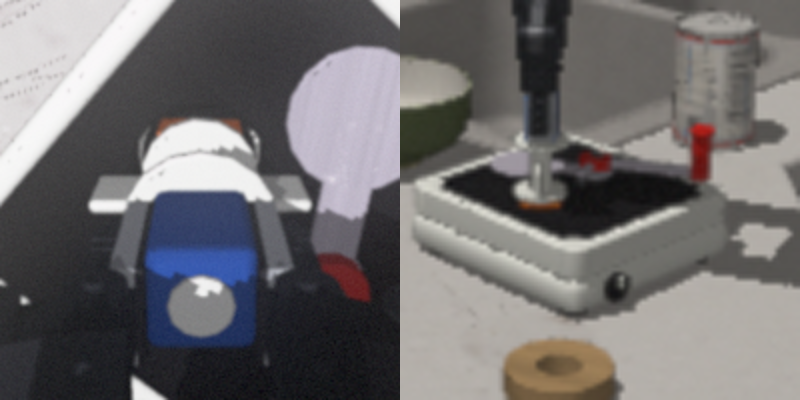

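The collar sits down on the socket, with only a thin orange strip under it at (540,205). The lever is at rest and the shutter is open. There was no force at TCP z 131.5 mm and a hard stop at 123.2 mm, which matches the pin's 8 mm travel, so I'm handing it in.

```bash
python3 -c "
from rig import env
print(env.close_job())"
```

```text
the job is handed in; nothing more can be done
None
```

The job is handed in at about 10.4 s. The lever was swung to its stop and is back at rest with the shutter open. The paddle is meshed, pushed home and held down with about 27 N at the wrist. I did not touch the tins, mug or bowl. The hand-in returned no verdict.

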